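# Set the carving turntable to the marked angle and brake it

### The arm

A 6-joint arm with a two-finger parallel gripper is mounted at the origin on the work surface. World frame = base frame: x ahead of the robot, y to its left, z up, the work surface at z = 0. Lengths are in mm, angles in rad, forces in N, time in s.
With the tool pointing down it reaches from about 275 to 1000 mm from the base axis. Payload 8.4 kg.
Tool frame: the origin (TCP) lies between the finger pads; the fingertips stand r.finger_overhang ahead of it and the grasp point (between the pads) is the TCP (r.finger_overhang is the distance from the TCP to the fingertips, in mm); z points along the fingers, y is the line along which they close (so a half turn about z gives the same grasp; the last joint's range is limited). The gripper opens to 85 mm and grips with 20 to 120 N. Pads are 22 mm wide; open, the fingers measure 114 mm over their backs; the gripper's body (76 mm by 85 mm) begins 54 mm behind the grasp point. The pads swing forward as they close: fully open they stand 13 mm farther back than shut.
Start: joints at [-1.259, 0.353, 1.633, -0, 1.155, -0.002], TCP at [192.921, -594.483, 250.281] pointing down, gripper open.
Joint ranges: [-2.63, 2.63], [-0.92, 2.1], [0.06, 2.66], [-1.3, 4.44], [0, 2.69], [-3.02, 3.02]. Speed limits (rad/s): [2.22, 2.22, 2.79, 3.14, 3.14, 3.14].

### API

Orientations are given as [roll, pitch, yaw] about the fixed x, y, z axes, in that order (R = Rz(yaw) Ry(pitch) Rx(roll)).
In Python, from rig import r, cams, sign_off gives the robot as it stands.
- The arm moves only by the shell command python3 -m crank 'ROWS' [FORCE]. ROWS is JSON, a list of rows, each a list of 7 numbers: the shift along the tool's x, y, z in m, then the turn, a rotation vector about the tool's x, y, z in rad, then the closure, from 0 (fully open) to 1 (shut). In form: [[dx, dy, dz, ax, ay, az, gripper], ...]. A call has 1 to 5 rows; each row is the pose to reach, as a shift and turn from the pose commanded when the call began, along the tool's axes at that moment; what a row does not reach only later rows make up. A row lasts 1/10 s, in which the tool goes at most 50 mm and 8.59 degrees, less where a joint would pass 70% of its speed; a pose out of reach is approached as far as the arm can. A call with a gripper value outside its range is refused whole. The fingers move at their own pace and stop on an object; FORCE is the grip in N (left out, the last holds). Time passes only in rows, so rows that repeat a pose let the fingers close. It gives the time, the measured TCP pose, the force, the opening and the grip force at its end, in the units of the state.
- r.sense(): the state, without advancing time (a new reading comes with each control period).
- cams.grab_frame(name): name is "scene" or "top" or "wrist"; returns a dict with "image" (480x640x3 uint8, red, green, blue), "fx", "fy", "cx", "cy" (pixels), "position" and "orientation" of the camera in the world. Camera axes: x right, y down, z forward; pixel columns grow to the right and rows downward; lengths in mm; the calibration is good to about 2 mm. A picture is of the moment at which its call begins. There is no depth.
- sign_off(): hands the job in; it is judged then, once.
The state is a dict: "clock": time; "qpos": joint angles; "qvel": joint speeds; "joint_efforts": joint torques, N m; "eef_pos": TCP position; "tcp_rot": TCP orientation; "contact_force": force on the tool from outside, world axes, zero at the start; "wrist_torque": the same for the moment, N m; "opening": opening from 0.0 (shut) to 1.0 (fully open); "grasp_force": force on a finger pad.
Only numpy, scipy, OpenCV 4.12 (cv2) and the standard library are available. Lean on these libraries where they do the work, as an engineer would, in place of code of your own. Each camera call takes 0.05 s, during which the arm holds its last target. There are 200 camera calls.

### The job

Push the black dial of the carving turntable round with the fingertips, against its metal posts, until its white index line is lined up with the red target line on the scale. Then push the orange tab of the brake slide fully in towards the dial, so that the dial stays set. Pick nothing up: leave the wooden ring sitting on the middle of the dial and do not disturb the other things lying about.

Things in the scene. Friction and masses are not known exactly. Their poses are not given: they have to be found in the camera images.
- turntable: White laminated base plate fixed on the bench, 250 (x) by 310 (y) by 22 mm thick, with black tick lines around the dial. Origin: on the bench surface, under the dial's axis; the plate reaches from -125 to +125 mm in its own x and from -125 to +185 mm in its own y. Its z is up. The brake stands on its +y side.
- dial_center (a point): Point on the dial's vertical axis at the height of its top face, 34 mm above the bench. The dial is a black disc, radius 95 mm, 12 mm thick. It turns either way, more than a full turn, with steady friction (about 2.5 N at a post), and stays where it is left. A metal boss, radius 19 mm, rises 12 mm in its middle.
- dial (a joint): Angle of the dial (rad) relative to the base plate, counter-clockwise seen from above positive; at 0 the index line points along the plate's +x.
- index_line (a point): Outer end of the white index line, at the dial's rim (95 mm from the axis) on its top face, turning with the dial. The line is 4 mm wide, 35 mm long and radial.
- post0 (a point): Top centre of the push post 60 degrees counter-clockwise (from above) of the index line. Each of the three posts is an upright round metal pin fixed in the dial, 18 mm diameter, standing 32 mm above the dial's top face, axis 75 mm from the dial's axis; they turn with the dial.
- post1 (a point): Top centre of the push post opposite (180 degrees from) the index line; as post0.
- post2 (a point): Top centre of the push post 60 degrees clockwise of the index line; as post0.
- target_line (a point): Inner end of the red target line: the point at 95 mm from the dial's axis and at the height of the dial's top face, in line with the red line. The red line is a fixed radial fin 4 mm wide and 12 mm high on the base plate, from 98 to 124 mm from the dial's axis, its top level with the dial's.
- brake (a joint): Travel of the brake slide towards the dial (m): 0 fully out, 0.025 fully in, with its rubber shoe against the dial's rim. Slides along the plate's y, towards the dial's axis, with about 2.5 N of friction and no spring; stays where it is left.
- brake_tab (a point): Top centre of the orange push tab of the brake slide: 38 mm wide (plate x), 10 mm thick (plate y), top 66 mm above the bench. A low steel block (top 34 mm above the bench) joins it to the shoe on the dial's side; outside it is bare plate up to 185 mm from the dial's axis, then bench. Fully out, the tab's centre is 162 mm from the dial's axis, along the plate's +y.
- blank: Loose wooden ring, outer diameter 66, inner 42, height 38 mm, standing round the boss in the middle of the dial. Origin: centre of its underside (34 mm above the bench). It may turn with the dial.
- nut: Loose brass nut, 24 mm diameter, 20 mm high, on the base plate's corner; origin centre of underside.
- plug: Loose dark wooden plug, 20 mm diameter, 28 mm high, on another corner of the base plate; origin centre of underside.
- tin: Red tin, 80 mm diameter, 85 mm high, on the bench; origin centre of underside.
- driver: Screwdriver lying on the bench along its own x, about 200 mm long.
- hammer: Hammer lying on the bench along its own x, about 300 mm long.
- offcut: Wood offcut 45 x 90 x 30 mm on the bench; origin centre of underside.
- glue: White glue pot with blue label and orange cap, 56 mm diameter, 90 mm high, on the bench; origin centre of underside.
Not all that is in view belongs to the job. What is shaped like the blank but purple or turquoise is not meant.

How it is judged (in metres and radians):
On the way:
1. the white index line is lined up with the red line while the brake is still out (horizontal distance between index_line and target_line below 0.004 m and value of joint brake below 0.01 m), for 0.2 s.
At the end, for the whole second after the job is handed in: The index line's outer end is within 4 mm of the target line (2.4 degrees), the dial is at rest, the brake slide is pushed in by at least 21 of its 25 mm, and the wooden ring sits flat on the dial round the boss (horizontal distance between index_line and target_line below 0.004 m and value of joint brake above 0.021 m and not (velocity of joint dial above 0.05 rad/s) and not (velocity of joint dial below -0.05 rad/s) and horizontal distance between blank and dial_center below 0.006 m and height (world z) of blank below 0.04 m and angle between blank's own z axis and vertical below 0.1 rad); the robot touches nothing.
It fails at once if the wooden ring is lifted off the dial or tipped (height (world z) of blank above 0.046 m or angle between blank's own z axis and vertical above 0.3 rad).
It fails at once if a bystander is lifted or moved by more than 20 mm (distance of any of tin, driver, hammer, offcut, glue, nut, plug from where it was at the start of the episode above 0.02 m).
It also fails if it takes over 61 s, if anything falls off the work surface, if the arm or the gripper's body presses on something with over 40 N, if the wrist force passes 120 N, or if a joint passes its speed limit or range.

## Working session

There is one attempt and no reset: what is moved stays moved. The work goes in short steps, Python scripts to look and compute and a shell command to move; the robot and the scene stay as the last step left them, time stands still between calls to the robot, and variables do not carry over. Pictures are saved under pics/ and viewed, at most 10 in all, crops included, and the job is handed in when it is done.

```bash
ls; mkdir -p pics
python3 - <<'E'
from rig import r,cams
import cv2
print(r.sense(), r.finger_overhang)
for n in("top","scene"):
    f=cams.grab_frame(n); cv2.imwrite(f"pics/{n}0.png",f["image"][:,:,::-1])
    print({k:v for k,v in f.items() if k!="image"})
E
```

```text
pics
{'clock': 0.0, 'qpos': array([-1.25935244e+00,  3.53632539e-01,  1.63413035e+00, -1.64847595e-05,
        1.15519511e+00, -2.41576544e-03]), 'qvel': array([-1.24956567e-03,  4.12084357e-06,  1.22939598e-03,  4.19806300e-04,
        8.60134576e-04,  7.11379203e-04]), 'joint_efforts': array([ 3.15788617e-03, -6.05237961e+01, -3.42061007e+01, -6.84993643e-05,
        9.22858104e-03,  5.46765065e-06]), 'eef_pos': array([ 192.80703758, -594.04879583,  249.57302778]), 'tcp_rot': array([-3.14022727e+00,  1.17739684e-05,  3.13866324e-01]), 'contact_force': array([-0.38831331, -0.09674958,  0.59003318]), 'wrist_torque': array([-0.02809945,  0.0324507 , -0.01340106]), 'grasp_force': 0.0, 'opening': 1.001761505049576} 19.0
{'fx': 448.0731530874447, 'fy': 448.0731530874447, 'cx': 325.6395392109658, 'cy': 241.22084496832642, 'position': array([ 518.07527052,  -10.50723599, 1122.27327461]), 'orientation': array([-3.10265358, -0.00357358, -1.57805074])}
{'fx': 525.043257762502, 'fy': 525.043257762502, 'cx': 323.2818869874631, 'cy': 237.81719501349727, 'position': array([1337.62451269, -699.072512  ,  725.99894742]), 'orientation': array([-2.15403636e+00, -8.24415115e-04,  8.30118989e-01])}
```

View pics/top0.png

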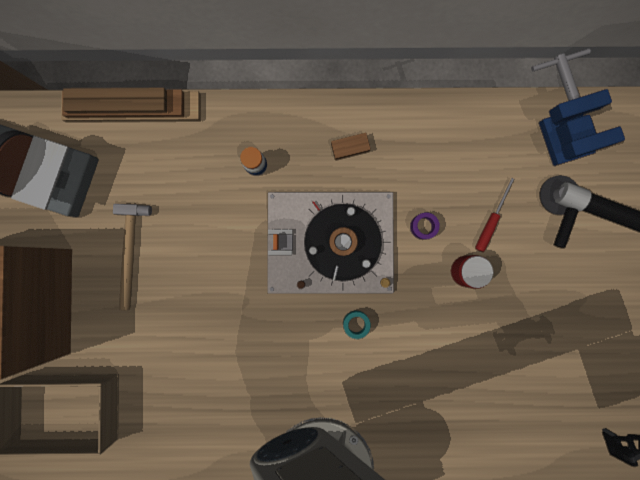

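View pics/scene0.png

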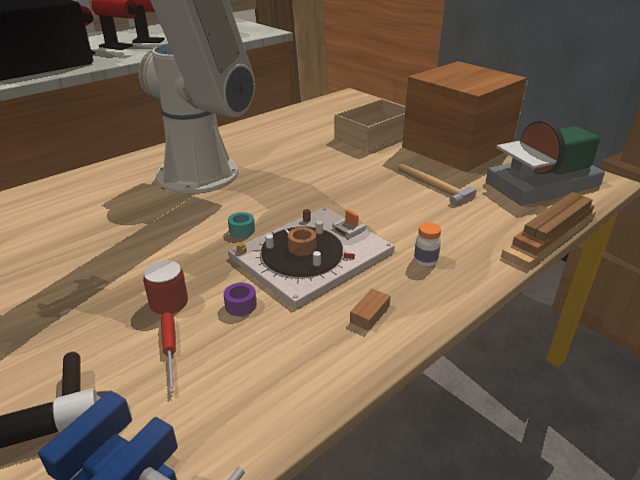

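The top view shows the dial centre near (343,242), with the index line pointing to (336,280) and the red line at (316,205). The posts are near (351,211), (313,251) and (366,264), and the tab is near (276,241). The scene view agrees with this. Next I'll measure these points more accurately.

```bash
cat > h.py <<'E'
import numpy as np, cv2
from scipy.spatial.transform import Rotation as R
from rig import r,cams
def cast(f,uv,z):
    uv=np.atleast_2d(uv).astype(float)
    d=np.c_[(uv[:,0]-f["cx"])/f["fx"],(uv[:,1]-f["cy"])/f["fy"],np.ones(len(uv))]
    d=R.from_euler('xyz',f["orientation"]).apply(d); p=f["position"]
    return p+d*((z-p[2])/d[:,2])[:,None]
def blobs(mask,amin=8):
    n,l,s,c=cv2.connectedComponentsWithStats(mask.astype(np.uint8))
    return [(c[i],s[i,4]) for i in range(1,n) if s[i,4]>=amin]
def rim(f,c0,h=34):
    "ellipse of the dial rim: outermost dark pixels along rays from centre"
    g=cv2.cvtColor(f["image"],cv2.COLOR_RGB2GRAY)
    _,m=cv2.threshold(g,70,1,cv2.THRESH_BINARY_INV)
    m=cv2.morphologyEx(m.astype(np.uint8),cv2.MORPH_OPEN,np.ones((5,5)))
    cs,_=cv2.findContours(m,cv2.RETR_EXTERNAL,cv2.CHAIN_APPROX_NONE)
    c=[c for c in cs if cv2.pointPolygonTest(cv2.convexHull(c),c0,False)>0 and cv2.contourArea(c)<9000]
    return cv2.convexHull(max(c,key=cv2.contourArea))
def px(f,p):
    q=R.from_euler('xyz',f["orientation"]).inv().apply(np.asarray(p)-f["position"])
    return q[...,:2]/q[...,2:]*[f["fx"],f["fy"]]+[f["cx"],f["cy"]]
E
python3 - <<'E'
from h import *
f=cams.grab_frame("top"); im=f["image"]
h=rim(f,(343,242)); P=cast(f,h[:,0],34)[:,:2]
(c,rad)=cv2.minEnclosingCircle(P.astype(np.float32)); print("dial",c,rad)
hsv=cv2.cvtColor(im,cv2.COLOR_RGB2HSV); H,S,V=cv2.split(hsv)
box=np.zeros(H.shape,bool); box[185:300,262:400]=1
print("red",[(u,a,cast(f,u,34)[0]) for u,a in blobs(box&((H<6)|(H>174))&(S>140)&(V>60),4)])
print("tab",[(u,a,cast(f,u,66)[0]) for u,a in blobs(box&(H<14)&(H>4)&(S>130)&(V>110),6)])
d=np.hypot(*(np.mgrid[:480,:640]-np.array([242,343])[:,None,None]))
for u,a in blobs((d<37)&(d>16)&(V>110)&(S<90)):
    for z in(34,66): print("bright",u,a,z,cast(f,u,z)[0])
x=im[180:305,255:405][:,:,::-1]; cv2.imwrite("pics/t1.png",cv2.resize(x,None,fx=4.8,fy=4.8,interpolation=cv2.INTER_CUBIC))
f=cams.grab_frame("wrist"); cv2.imwrite("pics/w0.png",f["image"][:,:,::-1])
E
```

```text
dial (559.982666015625, -55.615360260009766) 95.30480194091797
red [(array([315.72727273, 205.54545455]), np.int32(11), array([647.65667396,   8.83057842,  34.        ]))]
tab [(array([334.21276596, 237.68085106]), np.int32(47), array([567.41491637, -34.8739493 ,  66.        ])), (array([351.52, 243.12]), np.int32(75), array([554.27982303, -75.60564292,  66.        ])), (array([274.52380952, 241.61904762]), np.int32(63), array([559.11611152, 105.96159195,  66.        ])), (array([337.28571429, 251.42857143]), np.int32(7), array([534.92255462, -41.85865357,  66.        ]))]
bright [350.28205128 210.94871795] 39 34 [633.86010093 -75.30537745  34.        ]
bright [350.28205128 210.94871795] 39 66 [630.45551988 -73.40002833  66.        ]
bright [312.5        250.35294118] 34 34 [538.47786078  17.36548965  34.        ]
bright [312.5        250.35294118] 34 66 [537.87793528  16.54590946  66.        ]
bright [365.975 263.325] 40 34 [ 506.06676575 -112.19695892   34.        ]
bright [365.975 263.325] 40 66 [ 506.41986838 -109.20683575   66.        ]
bright [335.15789474 271.42105263] 19 34 [487.00696077 -37.24863505  34.        ]
bright [335.15789474 271.42105263] 19 66 [487.92050513 -36.46232081  66.        ]
```

View pics/t1.png

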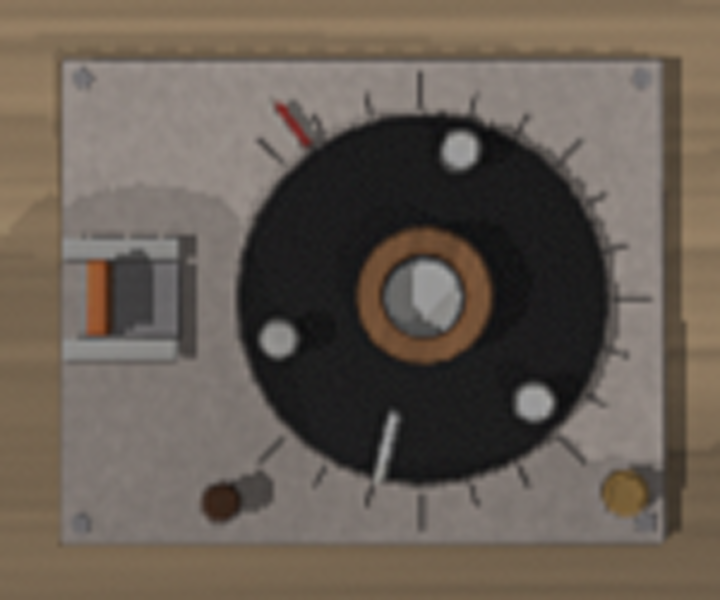

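```bash
python3 -m crank '[[0.037,-0.025,0,0,0,0.1,1],[0.074,-0.05,0,0,0,0.2,1],[0.111,-0.076,0,0,0,0.314,1],[0.149,-0.101,0,0,0,0.314,1],[0.186,-0.126,0,0,0,0.314,1]]'
python3 -m crank '[[0.03,-0.038,0,0,0,0,1],[0.06,-0.076,0,0,0,0,1],[0.09,-0.114,0,0,0,0,1],[0.12,-0.15,0,0,0,0,1],[0.15,-0.19,0,0,0,0,1]]'
python3 -m crank '[[0.03,-0.038,0,0,0,0,1],[0.06,-0.076,0,0,0,0,1],[0.09,-0.114,0.03,0,0,0,1],[0.12,-0.15,0.06,0,0,0,1],[0.12,-0.15,0.06,0,0,0,1]]'
```

```text
clock: 0.7
eef_pos: [331.7, -415.7, 250.3]
tcp_rot: [3.142, -0.0, -0.001]
contact_force: [1.2, -0.9, -0.4]
opening: 0.144
grasp_force: 0.0
clock: 1.2
eef_pos: [482.0, -225.7, 250.4]
tcp_rot: [3.141, -0.0, -0.0]
contact_force: [0.9, -1.1, 1.0]
opening: 0.001
grasp_force: 0.0
clock: 1.7
eef_pos: [601.6, -73.9, 187.4]
tcp_rot: [-3.14, 0.003, 0.002]
contact_force: [-0.7, -0.4, 0.3]
opening: 0.001
grasp_force: 0.0
```

```bash
python3 -m crank '[[0.031,-0.046,0,0,0,0,1],[0.031,-0.046,0.03,0,0,0,1],[0.031,-0.046,0.07,0,0,0,1],[0.031,-0.046,0.11,0,0,0,1],[0.031,-0.046,0.124,0,0,0,1]]'
python3 - <<'E'
from h import *
# arc plan: finger at r=77, world offsets from tcp start in tool axes
c=np.array([560,-55.5]); s=r.sense()["eef_pos"][:2]; print(s)
for a in range(18,-131,-6):
    p=c+77*np.array([np.cos(np.deg2rad(a)),np.sin(np.deg2rad(a))]); print(a,p.round(),(p-s).round())
f=cams.grab_frame("wrist"); a=f["image"][:,:,::-1]
g=cams.grab_frame("top")["image"][150:340,230:480,::-1]; b=cv2.resize(g,None,fx=1.6,fy=1.6)
v=np.zeros((480,800,3),np.uint8); v[:300,:400]=cv2.resize(a,(400,300)); v[:304,400:]=b; cv2.imwrite("pics/c1.png",v[:304])
E
```

```text
clock: 2.2
eef_pos: [629.3, -31.6, 62.8]
tcp_rot: [-3.141, 0.006, -0.0]
contact_force: [0.2, -0.3, 0.5]
opening: -0.001
grasp_force: 0.0
[629.34067063 -31.59678339]
18 [633. -32.] [ 4. -0.]
12 [635. -39.] [ 6. -8.]
6 [637. -47.] [  7. -16.]
0 [637. -56.] [  8. -24.]
-6 [637. -64.] [  7. -32.]
-12 [635. -72.] [  6. -40.]
-18 [633. -79.] [  4. -48.]
-24 [630. -87.] [  1. -55.]
-30 [627. -94.] [ -3. -62.]
-36 [ 622. -101.] [ -7. -69.]
-42 [ 617. -107.] [-12. -75.]
-48 [ 612. -113.] [-18. -81.]
-54 [ 605. -118.] [-24. -86.]
-60 [ 598. -122.] [-31. -91.]
-66 [ 591. -126.] [-38. -94.]
-72 [ 584. -129.] [-46. -97.]
-78 [ 576. -131.] [-53. -99.]
-84 [ 568. -132.] [ -61. -100.]
-90 [ 560. -132.] [ -69. -101.]
-96 [ 552. -132.] [ -77. -100.]
-102 [ 544. -131.] [-85. -99.]
-108 [ 536. -129.] [-93. -97.]
-114 [ 529. -126.] [-101.  -94.]
-120 [ 522. -122.] [-108.  -91.]
-126 [ 515. -118.] [-115.  -86.]
```

View pics/c1.png

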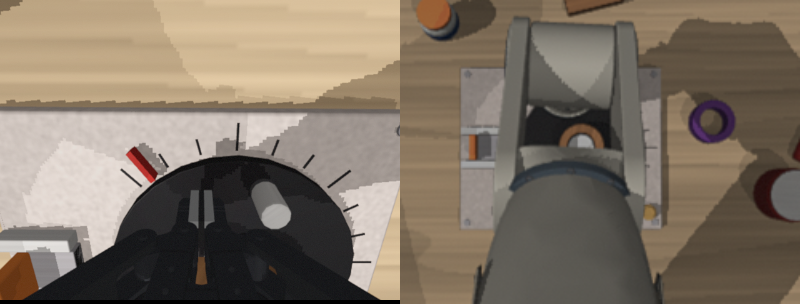

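```bash
python3 -m crank '[[0.003,0.008,0,0,0,0,1],[0.005,0.016,0,0,0,0,1],[0.005,0.025,0,0,0,0,1],[0.005,0.033,0,0,0,0,1],[0.003,0.041,0,0,0,0,1]]'
python3 -m crank '[[-0.002,0.007,0,0,0,0,1],[-0.005,0.015,0,0,0,0,1],[-0.008,0.022,0,0,0,0,1],[-0.013,0.029,0,0,0,0,1],[-0.018,0.035,0,0,0,0,1]]'
python3 - <<'E'
from h import *
f=cams.grab_frame("wrist"); a=f["image"][:,:,::-1]
b=cams.grab_frame("scene")["image"][150:350,200:430,::-1]; b=cv2.resize(b,(345,300))
cv2.imwrite("pics/c2.png",np.hstack([cv2.resize(a,(400,300)),b]))
E
```

```text
clock: 2.8
eef_pos: [635.5, -73.0, 67.1]
tcp_rot: [-3.141, -0.001, -0.001]
contact_force: [-0.3, 2.8, 2.0]
opening: -0.0
grasp_force: 1.4
clock: 3.3
eef_pos: [616.3, -107.7, 66.1]
tcp_rot: [-3.141, 0.001, -0.0]
contact_force: [-0.1, 3.6, -0.5]
opening: -0.002
grasp_force: 1.5
```

View pics/c2.png

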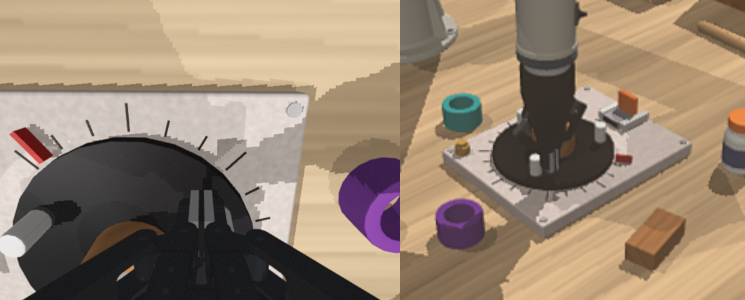

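```bash
python3 -m crank '[[-0.005,0.006,0,0,0,0,1],[-0.012,0.011,0,0,0,0,1],[-0.019,0.015,0,0,0,0,1],[-0.026,0.019,0,0,0,0,1],[-0.033,0.022,0,0,0,0,1]]'
python3 -m crank '[[-0.008,0.002,0,0,0,0,1],[-0.016,0.003,0,0,0,0,1],[-0.024,0.003,0,0,0,0,1],[-0.032,0.003,0,0,0,0,1],[-0.040,0.002,0,0,0,0,1]]'
python3 -m crank '[[-0.004,-0.001,0,0,0,0,1],[-0.008,-0.002,0,0,0,0,1],[-0.012,-0.003,0,0,0,0,1],[-0.015,-0.005,0,0,0,0,1],[-0.015,-0.005,0,0,0,0,1]]'
python3 - <<'E'
from h import *
f=cams.grab_frame("wrist"); a=f["image"][:,:,::-1]
g=cams.grab_frame("top")["image"][180:305,255:405,::-1]; b=cv2.resize(g,(360,300),interpolation=cv2.INTER_CUBIC)
cv2.imwrite("pics/c3.png",np.hstack([cv2.resize(a,(400,300)),b]))
E
```

```text
clock: 3.9
eef_pos: [583.5, -129.7, 66.4]
tcp_rot: [3.141, -0.0, -0.0]
contact_force: [2.7, 2.1, 0.5]
opening: 0.001
grasp_force: 1.2
clock: 4.4
eef_pos: [543.6, -131.3, 66.5]
tcp_rot: [3.141, -0.001, -0.0]
contact_force: [3.6, 1.1, 0.3]
opening: 0.003
grasp_force: 1.5
clock: 4.9
eef_pos: [528.1, -126.1, 66.1]
tcp_rot: [-3.141, 0.001, -0.0]
contact_force: [0.7, -0.5, 0.5]
opening: 0.0
grasp_force: 0.2
```

View pics/c3.png

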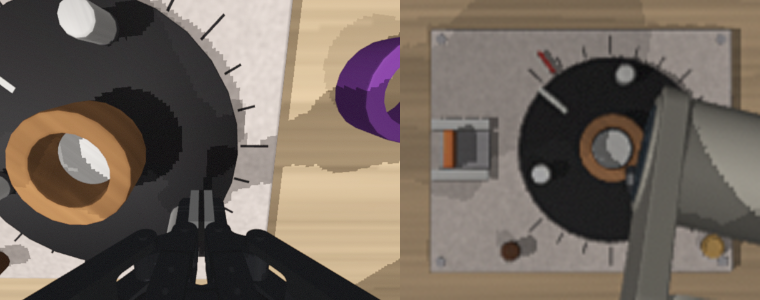

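```bash
cat > m.py <<'E'
from h import *
C=np.array([560,-55.5])
def ang(p): return np.degrees(np.arctan2(p[1]-C[1],p[0]-C[0]))
f=cams.grab_frame("top"); im=f["image"].astype(float)
Y,X=np.mgrid[:480,:640]; uv=np.c_[X.ravel(),Y.ravel()]
P=cast(f,uv,34)[:,:2]-C; rad=np.hypot(*P.T).reshape(480,640); th=np.degrees(np.arctan2(P[:,1],P[:,0])).reshape(480,640)
lum=im.min(2); red=im[...,0]-im[...,1:].max(2)
# index: white weight on black within 64..91 mm, sector -5..70 deg, excluding posts (at +-60 deg)
def wfit(w,m,name):
    w=np.where(m,w,0); i=w>0; p=P.reshape(480,640,2)[i]; ww=w[i]
    c=np.average(p,axis=0,weights=ww); q=(p-c)*np.sqrt(ww)[:,None]
    v=np.linalg.svd(q,full_matrices=False)[2][0]; v*=np.sign(v@c)
    off=c[0]*v[1]-c[1]*v[0]; t=-(c@v)+np.sqrt(95**2-off**2); e=c+t*v
    print(name,"n",i.sum(),"cent r %.1f ang %.2f"%(np.hypot(*c),np.degrees(np.arctan2(c[1],c[0]))),"dir %.1f"%np.degrees(np.arctan2(v[1],v[0])),"end95",(e).round(1),"ang %.2f"%np.degrees(np.arctan2(e[1],e[0])))
sec=(th>22)&(th<75)
wfit(np.clip(lum-70,0,None),sec&(rad>62)&(rad<90),"index")
wfit(np.clip(red-25,0,None),sec&(rad>98)&(rad<126),"target")
E
python3 m.py
```

```text
index n 30 cent r 76.4 ang 50.11 dir 49.2 end95 [61.2 72.7] ang 49.93
target n 21 cent r 109.9 ang 36.34 dir 35.6 end95 [76.4 56.5] ang 36.46
```

```bash
python3 -m crank '[[-0.003,-0.0015,0,0,0,0,1],[-0.007,-0.0035,0,0,0,0,1],[-0.010,-0.0055,0,0,0,0,1],[-0.013,-0.0075,0,0,0,0,1],[-0.013,-0.0075,0,0,0,0,1]]'; python3 m.py
```

```text
clock: 5.55
eef_pos: [516.2, -118.2, 66.5]
tcp_rot: [-3.141, -0.001, -0.0]
contact_force: [4.0, 0.5, -0.1]
opening: -0.001
grasp_force: 1.5
index n 30 cent r 75.8 ang 38.58 dir 38.8 end95 [74.2 59.3] ang 38.63
target n 21 cent r 109.9 ang 36.34 dir 35.6 end95 [76.4 56.5] ang 36.46
```

```bash
python3 -m crank '[[-0.0012,-0.0009,0,0,0,0,1],[-0.0024,-0.0017,0,0,0,0,1],[-0.0024,-0.0017,0,0,0,0,1],[-0.0024,-0.0017,0,0,0,0,1]]'; python3 m.py
```

```text
clock: 6.0
eef_pos: [514.0, -117.1, 66.5]
tcp_rot: [3.141, -0.001, -0.0]
contact_force: [5.2, -0.2, 0.7]
opening: -0.001
grasp_force: 2.0
index n 31 cent r 75.8 ang 36.47 dir 36.1 end95 [76.5 56.4] ang 36.39
target n 22 cent r 109.8 ang 36.35 dir 35.6 end95 [76.4 56.5] ang 36.46
```

```bash
python3 -m crank '[[0.008,0.005,0,0,0,0,1],[0.014,0.009,0,0,0,0,1],[0.014,0.009,-0.03,0,0,0,1],[0.014,0.009,-0.07,0,0,0,1],[0.014,0.009,-0.09,0,0,0,1]]'
python3 -m crank '[[0.006,-0.045,0,0,0,0,1],[0.012,-0.09,0,0,0,0,1],[0.018,-0.135,0,0,0,0,1],[0.024,-0.18,0,0,0,0,1],[0.030,-0.225,0,0,0,0,1]]'
python3 -m crank '[[0,-0.045,0,0,0,0,1],[0,-0.05,0.0,0,0,0,1],[0,-0.05,0.0,0,0,0,1]]'
python3 m.py
python3 - <<'E'
from h import *
f=cams.grab_frame("wrist"); a=f["image"][:,:,::-1]
g=cams.grab_frame("top")["image"][180:305,255:405,::-1]; b=cv2.resize(g,(360,300),interpolation=cv2.INTER_CUBIC)
cv2.imwrite("pics/c4.png",np.hstack([cv2.resize(a,(400,300)),b]))
E
```

```text
clock: 6.55
eef_pos: [528.4, -126.7, 158.5]
tcp_rot: [3.141, -0.001, -0.0]
contact_force: [0.1, -0.0, 0.1]
opening: 0.0
grasp_force: 0.0
clock: 7.05
eef_pos: [557.5, 100.2, 156.1]
tcp_rot: [3.141, 0.001, -0.001]
contact_force: [1.6, 0.0, 0.4]
opening: 0.002
grasp_force: 0.0
clock: 7.35
eef_pos: [557.3, 149.7, 155.8]
tcp_rot: [3.141, 0.001, 0.002]
contact_force: [0.4, -0.2, -0.3]
opening: -0.004
grasp_force: 0.0
index n 21 cent r 75.8 ang 36.46 dir 36.0 end95 [76.5 56.3] ang 36.36
target n 23 cent r 110.9 ang 36.35 dir 35.8 end95 [76.4 56.4] ang 36.45
```

View pics/c4.png

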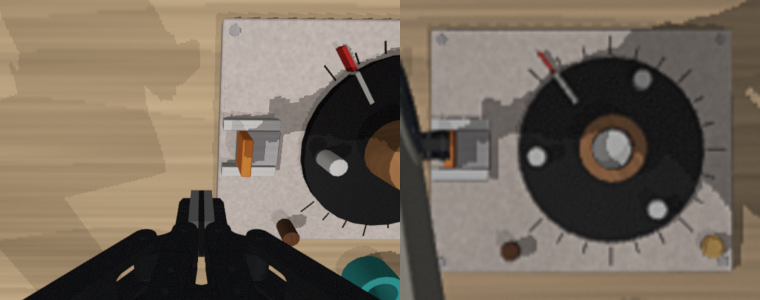

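The index line is aligned with the red line and the brake is still out. Next I'll lower outside the tab and push in.

```bash
python3 -m crank '[[0.001,0,0.04,0,0,0,1],[0.002,0,0.08,0,0,0,1],[0.002,0,0.088,0,0,0,1],[0.002,0,0.088,0,0,0,1]]'
python3 -m crank '[[0,0.01,0,0,0,0,1],[0,0.018,0,0,0,0,1],[0,0.025,0,0,0,0,1],[0,0.03,0,0,0,0,1],[0,0.035,0,0,0,0,1]]'
python3 -m crank '[[0,0.003,0,0,0,0,1],[0,0.006,0,0,0,0,1],[0,0.009,0,0,0,0,1],[0,0.011,0,0,0,0,1],[0,0.011,0,0,0,0,1]]'
python3 m.py
python3 - <<'E'
from h import *
g=cams.grab_frame("scene")["image"][170:320,220:420,::-1]; b=cv2.resize(g,(400,300),interpolation=cv2.INTER_CUBIC)
a=cams.grab_frame("wrist")["image"][:,:,::-1]
cv2.imwrite("pics/c5.png",np.hstack([cv2.resize(a,(400,300)),b]))
E
```

```text
clock: 7.9
eef_pos: [558.7, 147.5, 67.3]
tcp_rot: [3.141, 0.003, -0.002]
contact_force: [0.2, -0.7, 0.4]
opening: -0.001
grasp_force: 0.0
clock: 8.4
eef_pos: [560.4, 113.7, 69.2]
tcp_rot: [-3.141, -0.002, -0.001]
contact_force: [0.6, 2.8, 1.9]
opening: -0.002
grasp_force: 1.4
clock: 8.9
eef_pos: [559.5, 102.7, 68.1]
tcp_rot: [3.141, 0.0, -0.0]
contact_force: [0.9, 0.8, 0.5]
opening: 0.002
grasp_force: 0.3
index n 21 cent r 77.1 ang 36.46 dir 36.3 end95 [76.4 56.4] ang 36.43
target n 25 cent r 110.0 ang 36.36 dir 35.6 end95 [76.4 56.5] ang 36.47
```

View pics/c5.png

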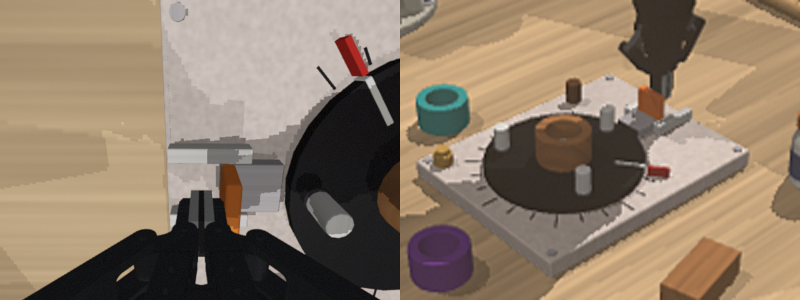

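The fingers are pushing the tab and the shoe hasn't reached the rim yet. I'll keep going until the force rises.

```bash
python3 -m crank '[[0,0.002,0,0,0,0,1],[0,0.004,0,0,0,0,1],[0,0.004,0,0,0,0,1]]' | grep -E 'pos|force'
python3 -m crank '[[0,0.002,0,0,0,0,1],[0,0.003,0,0,0,0,1],[0,0.003,0,0,0,0,1]]'| grep -E 'pos|force'
python3 m.py
```

```text
eef_pos: [559.2, 99.5, 68.0]
contact_force: [-1.2, 7.2, -1.2]
grasp_force: 3.4
eef_pos: [559.2, 99.0, 68.1]
contact_force: [-2.1, 22.7, -2.6]
grasp_force: 11.6
index n 22 cent r 77.5 ang 36.50 dir 36.7 end95 [76.3 56.6] ang 36.54
target n 25 cent r 110.0 ang 36.36 dir 35.7 end95 [76.4 56.5] ang 36.46
```

The slide is against its stop at 22 N. I'll retract, then verify.

```bash
python3 -m crank '[[0,-0.012,0,0,0,0,1],[0,-0.035,0,0,0,0,1],[0,-0.045,0,0,0,0,1],[0,-0.045,-0.04,0,0,0,1],[0,-0.045,-0.09,0,0,0,1]]' | grep -E 'pos|contact'
python3 -m crank '[[0,-0.04,0,0,0,0,1],[0,-0.08,0,0,0,0,1],[0,-0.08,0,0,0,0,1]]' | grep -E 'pos|contact'
python3 m.py
python3 - <<'E'
from h import *
f=cams.grab_frame("top"); im=f["image"]; H,S,V=cv2.split(cv2.cvtColor(im,cv2.COLOR_RGB2HSV))
box=np.zeros(H.shape,bool); box[225:260,262:305]=1
print("tab",[(a,cast(f,u,66)[0]) for u,a in blobs(box&(H<14)&(H>4)&(S>130)&(V>90),6)])
b=cv2.resize(im[150:340,230:480,::-1],(600,456),interpolation=cv2.INTER_CUBIC); cv2.imwrite("pics/c6.png",b)
print(r.sense()["clock"])
E
```

```text
eef_pos: [557.8, 140.6, 157.0]
contact_force: [0.4, 1.5, -0.4]
eef_pos: [560.1, 224.4, 159.1]
contact_force: [0.1, -0.0, -1.1]
index n 21 cent r 75.7 ang 36.45 dir 36.0 end95 [76.5 56.3] ang 36.37
target n 17 cent r 109.7 ang 36.41 dir 35.4 end95 [76.3 56.6] ang 36.57
tab [(np.int32(39), array([560.14810417,  79.68958023,  66.        ]))]
10.6
```

View pics/c6.png

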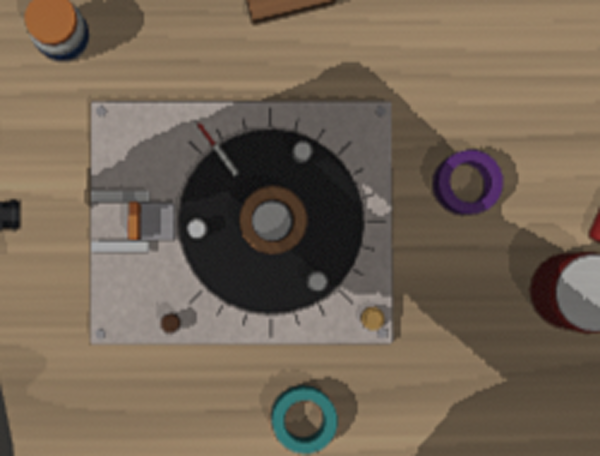

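The tab has moved from y = 106 to 80, which is the full 25 mm. The index line is in line with the red line, the ring is centred on the dial, and the robot is clear of everything.

```bash
python3 -c "
from rig import sign_off
print(sign_off())"
```

```text
the job is handed in; nothing more can be done
None
```

The job is handed in: in the last camera check the index line was within about 0.2° of the red line, the brake slide was against its stop (about 25 mm in), and the ring was still centred on the dial.

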